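Feed a bush home through the guide with the push stick

TASK

Pick up the wooden push stick and, with the end of it and never with the fingers, feed the small steel bush lying on the front of the feed guide through the channel, past the sprung shoe and up against the adjustable stop under the clear guard; feel for the stop. Press the bush home there with a steady 10 N or so (over and above the shoe's drag) for a moment; more than 25 N on the stop would shift its setting. Then draw the stick out, lay it flat on the bare bench top clear of the guide, let go, and leave everything else where it is.

Things in the scene. Friction and masses are not known exactly. Their poses are not given: they have to be found in the camera images.
- guide: feed guide fixed to the bench. Origin: its underside, on the line of the channel; x is the feed direction, z up; all lengths here in this frame. Dark steel base plate 160 x 92 mm (x -75 to 85, y -46 to 46); its top at z = 8 mm is the channel floor. Aluminium walls, tops at z = 32 mm, bound the straight channel from x = -15 to 65 mm, inner faces at y = -14 and +16 mm
- channel_mouth (a point): front of the lead-in, on the floor, at guide x = -45 mm. From here to x = -15 mm the walls narrow at 15 degrees (inner faces at y about -22 and +24 mm here); the plate in front of it is open, the bush lies there
- guard (a point): middle of the underside of the clear flat guard over the channel, 24 mm above the floor; the guard reaches from guide x = 0 to 62 mm, its top is at z = 36 mm. Under it, in the channel, stands the adjustable stop: a steel block 26 mm wide, 16 mm high, 8 mm thick, rigid, with a screw and a knob behind the guide. Its front face is locked anywhere from guide x = 36 to 50 mm, differently in each run, and its place is not reported
- shoe_front (a point): front edge of the flat face of the brass shoe in the +y wall, at guide x = 17 mm; a ramp leads up to it from x = 8 mm. The face stands 3 mm proud of the wall (at y = +13 mm), runs back past the stop, and on a spring presses the passing bush against the other wall with about 7 N. Its drag on the bush, some 5 to 10 N, lasts from here until home and differs from run to run
- bush_mid (a point): small dark steel ring (bush) to be fed, 28 mm in diameter, 16 mm high, 60 g, lying flat on the open front of the guide's plate; the point is its centre, half-way up; z along its bore
- stick_mid (a point): push stick: plain hardwood bar 170 mm long (along its y), 21 mm wide (x), 19 mm high (z), 50 g, lying flat on the bench; the point is its centre, half-way up. Both ends are alike and square. Hold it from above across its width, in the half away from the pushing end: fingers do not fit into the channel, and the pushing end goes up to 70 mm past the front of the lead-in
- push_stick: the push stick itself, origin at the centre of its underside, axes as stick_mid
- bush: the bush itself, origin at the centre of its underside
- bush_tin: bystander: round tin of bushes, 74 mm wide, 54 mm high, origin under its centre
- wide_bush: bystander: wider bush, 34 mm in diameter, 13 mm high, lying on the bench; not the one to feed
- hex_key: bystander: bent hex key, 93 mm long, 6 mm high
- oil_can: bystander: small oil can, 64 x 102 mm, 147 mm high
- caliper: bystander: caliper lying flat, 205 mm long
- scissors: bystander: scissors lying flat, 199 mm long
- tape_roll: bystander: roll of tape lying flat, 104 mm wide, 25 mm high
There are look-alikes about, which are no part of the job. What is shaped like the bush but green or orange is not meant.

How it is judged:
On the way, in this order (a step that is already met when the one before it is completed fails the run):
1. the bush has entered the straight channel (x of bush_mid in the frame of guide above -0.005 m and y of bush_mid in the frame of guide between -0.005 and 0.005 m).
2. the stick presses the bush against the stop with more than 5 N for 0.2 s (contact force between bush and stop_block above 5 N and contact force between push_stick and bush above 5 N), for 0.2 s.
At the end, for the whole second after the job is handed in: The bush lies flat in the channel within 2 mm of the stop; the push stick lies at rest flat on the bench top, out of the guide and not touching it (horizontal distance between bush_mid and stop_block below 0.02 m and y of bush_mid in the frame of guide between -0.005 and 0.005 m and z of bush_mid in the frame of guide below 0.019 m and angle between bush_mid's own z axis and vertical below 0.12 rad and height (world z) of stick_mid below 0.0135 m and contact force between push_stick and guide below 0.2 N and linear speed of push_stick below 0.02 m/s).
It fails at once if the bush is pressed against the stop with more than 25 N (contact force between bush and stop_block above 25 N).
It fails at once if the fingers touch the bush (contact force between the fingers and bush above 0.3 N).
It fails at once if a bystander is moved by more than 30 mm (distance of any of bush_tin, wide_bush, hex_key, oil_can, caliper, scissors, tape_roll from where it was at the start of the episode above 0.03 m).
It also fails if it takes over 69 s, if anything falls off the work surface, if the arm or the gripper's body presses on something with over 40 N, if the wrist force passes 120 N, or if a joint passes its speed limit or range.

ROBOT

A 6-joint arm with a two-finger parallel gripper is mounted at the origin on a cart in front of the work surface, level with it; the furniture and walls round the work are solid. World frame = base frame: x ahead of the robot, y to its left, z up, the work surface at z = 0. Lengths are in m, angles in rad, forces in N, time in s.
With the tool pointing down it reaches from about 0.25 to 0.775 m from the base axis. Payload 4 kg.
Tool frame: the origin (TCP) lies between the finger pads; the fingertips stand 11 mm ahead of it and the grasp point (between the pads) lies 8 mm behind it; z points along the fingers, y is the direction in which the jaws open and shut (so a half turn about z gives the same grasp; the last joint's range is limited). The gripper opens to 94 mm and grips with 3 to 60 N. Pads are 16 mm wide; open, the fingers measure 119 mm over their backs; the gripper's body (75 mm by 177 mm) begins 78 mm behind the grasp point.
Start: joints at [-1.244, 0.087, 1.371, -0, 1.684, -0.103], TCP at [0.229, -0.5, 0.217] pointing down, gripper open.
Joint ranges: [-3.1, 3.1], [-0.76, 2.03], [0.27, 2.55], [-1.08, 4.22], [0.17, 2.65], [-2.57, 2.57]. Speed limits (rad/s): [2.79, 2.79, 3.14, 3.14, 3.14, 3.14].

INTERFACE

Orientations are given as [roll, pitch, yaw] about the fixed x, y, z axes, in that order (R = Rz(yaw) Ry(pitch) Rx(roll)).
In Python, from bench import get_obs, cams, ticket gives the robot as it stands. The module is installed in compiled form; this text tells all that it offers.
- The arm moves only by the shell command python3 -m crank 'ROWS'. ROWS is JSON, a list of rows, each an object of numbers: "tx", "ty", "tz": the shift along the tool's x, y, z in cm; "twist": the turn about the tool's z in degrees; "grip": the opening, from 0 (shut) to 1 (fully open). In form: [{"tx": .., "ty": .., "tz": .., "twist": .., "grip": ..}, ...]. A call has 1 to 12 rows; each row shifts and turns the commanded pose from where the row before left it, along the tool's axes as they then stand; what a row does not reach is not made up. A row lasts 1/8 s, in which the tool goes at most 62.5 mm and 10.7 degrees, less where a joint would pass 70% of its speed; a pose out of reach is approached as far as the arm can. A call is refused whole if a number of a shift passes 6.25 or a number of a turn 10.7, either way. A call with a gripper value outside its range is refused whole. The fingers move at their own pace and stop on an object; the grip force is fixed at half the most. Time passes only in rows, so rows that do not move let the fingers close. It gives the time, the measured TCP pose, the force and the opening at its end, in the units of the state.
- get_obs(): the state, without advancing time (a new reading comes with each control period).
- cams.snapshot(name): name is "side" or "top"; returns a dict with "frame" (384x512x3 uint8, red, green, blue), "intrinsics" (3x3 intrinsics, pixels), "R" (3x3) and "t" (3): a world point X has camera coordinates R X + t. Camera axes: x right, y down, z forward; pixel columns grow to the right and rows downward; lengths in m; the calibration is good to about 2 mm. A picture is of the moment at which its call begins. There is no depth.
- ticket.close_job(): hands the job in, once; it reports no verdict.
Trained networks look in a picture, given as the dict that the camera call returned (one of the last four; its "shot" number tells which), for a name from the list of things; names that differ only in an ending like _2 or _b are one class to them, and where a whole thing is asked for, a point or a joint stands for the part that bears it (a point fixed in the world has none). Each returns a list of dicts, best first, with "conf" (0 to 1); they miss things now and then, are a little off and sometimes report something else, mostly with a low value. They report only what shows in the picture. A call takes as long as a camera call. They do not tell look-alikes from the thing itself.
- cams.outline_of(picture, query): "region" (384x512 bool, what is visible of it) and "centre" ([column, row] in pixels, amid what is visible of it).
The state is a dict: "time": time; "joint_positions": joint angles; "qvel": joint speeds; "joint_torque": joint torques, N m; "tool_pos": TCP position; "ee_rot": TCP orientation; "wrist_force": force on the tool from outside, world axes, zero at the start; "wrist_torque": the same for the moment, N m; "width": finger opening in m.
Only numpy, scipy, OpenCV 4.12 (cv2) and the standard library are available. Lean on these libraries where they do the work, as an engineer would, in place of code of your own. Each camera call takes 0.05 s, during which the arm holds its last target.

## Working session

There is one attempt and no reset: what is moved stays moved. The work goes in short steps, Python scripts to look and compute and a shell command to move; the robot and the scene stay as the last step left them, time stands still between calls to the robot, and variables do not carry over. Pictures are saved under pics/ and viewed, and the job is handed in when it is done.

```bash
mkdir -p pics
cat > h.py <<'E'
import numpy as np, cv2
from bench import get_obs, cams, ticket
def ray(p,uv):
    K=np.array(p["intrinsics"]);R=np.array(p["R"]);t=np.array(p["t"])
    d=R.T@np.linalg.solve(K,np.array([uv[0],uv[1],1.]));c=-R.T@t
    return c,d
def atz(p,uv,z):
    c,d=ray(p,uv);return c+d*(z-c[2])/d[2]
def proj(p,X):
    K=np.array(p["intrinsics"]);q=K@(np.array(p["R"])@np.array(X)+np.array(p["t"]));return q[:2]/q[2]
def save(p,n,crop=None,s=1.5):
    im=cv2.cvtColor(p["frame"],cv2.COLOR_RGB2BGR)
    if crop: im=im[crop[1]:crop[3],crop[0]:crop[2]]
    cv2.imwrite("pics/"+n,cv2.resize(im,None,fx=s,fy=s,interpolation=cv2.INTER_CUBIC))
E
python3 - <<'E'
from h import *
for n in ["top","side"]:
    p=cams.snapshot(n);save(p,n+"0.png")
    c,d=ray(p,(256,192));print(n,c,d)
    for q in ["guide","channel_mouth","guard","shoe_front","bush_mid","stick_mid"]:
        for r in cams.outline_of(p,q)[:3]:
            m=r["region"].astype(np.uint8);
            print(q,round(r["conf"],2),np.round(r["centre"],1),m.sum(),np.round(atz(p,r["centre"],0.01),3))
print(get_obs())
E
```

```text
top [ 0.43878534 -0.04934138  0.96494986] [ 0.11533386 -0.04168181 -0.99266682]
guide 0.78 [200.5 184.3] 2267 [0.569 0.046 0.01 ]
channel_mouth 0.81 [199.8 180.9] 2367 [0.577 0.048 0.01 ]
guard 0.69 [198.4 178.2] 2363 [0.584 0.051 0.01 ]
guard 0.18 [311.8 203.6] 636 [ 0.521 -0.225  0.01 ]
shoe_front 0.71 [198.3 183.3] 2337 [0.572 0.051 0.01 ]
shoe_front 0.4 [344.7 116.7] 950 [ 0.739 -0.314  0.01 ]
bush_mid 0.49 [141.  169.7] 92 [0.605 0.191 0.01 ]
stick_mid 0.95 [312.9 204.5] 572 [ 0.519 -0.228  0.01 ]
side [ 0.3596496  -0.69904957  0.5672451 ] [ 0.22781129  0.75111366 -0.61967473]
guide 0.69 [251.3 174.2] 1552 [0.573 0.046 0.01 ]
guide 0.46 [266.  266.2] 1225 [ 0.52 -0.24  0.01]
channel_mouth 0.83 [251.3 175.7] 1571 [0.572 0.04  0.01 ]
guard 0.79 [250.3 174.6] 1626 [0.571 0.045 0.01 ]
guard 0.7 [173.4 209.4] 1179 [ 0.377 -0.033  0.01 ]
shoe_front 0.9 [252.4 174.7] 1673 [0.575 0.043 0.01 ]
bush_mid 0.55 [267.5 267. ] 1263 [ 0.522 -0.242  0.01 ]
bush_mid 0.47 [236.8 209.8] 134 [ 0.507 -0.072  0.01 ]
stick_mid 0.66 [269.2 268.3] 1152 [ 0.524 -0.246  0.01 ]
{'time': 0.7, 'joint_positions': array([-1.24408994e+00,  8.71596651e-02,  1.37067540e+00,  3.73886200e-06,
        1.68359030e+00, -1.03102394e-01]), 'qvel': array([-0.0020124 ,  0.0004466 ,  0.00165794,  0.00060058, -0.00017203,
        0.00185394]), 'joint_torque': array([-6.06587855e-05, -3.39911020e+01, -3.02522027e+01,  7.20391399e-02,
        2.35613063e-02,  3.98263353e-06]), 'tool_pos': array([ 0.22918802, -0.50000328,  0.21654044]), 'ee_rot': array([3.14142587e+00, 1.35219328e-05, 4.29809203e-01]), 'wrist_force': array([-1.18263052,  0.29893078,  0.95608489]), 'wrist_torque': array([-0.02312701, -0.03048178,  0.02163272]), 'width': 0.09406047833023402}
```

View pics/top0.png

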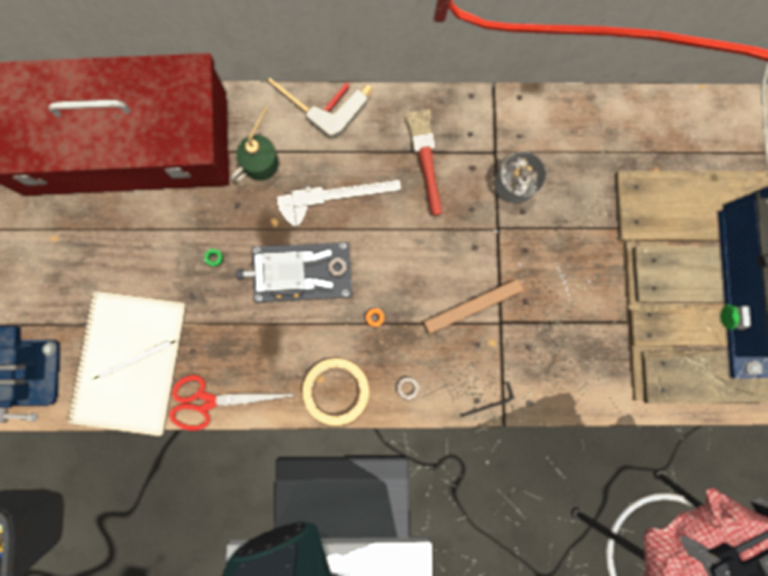

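View pics/side0.png

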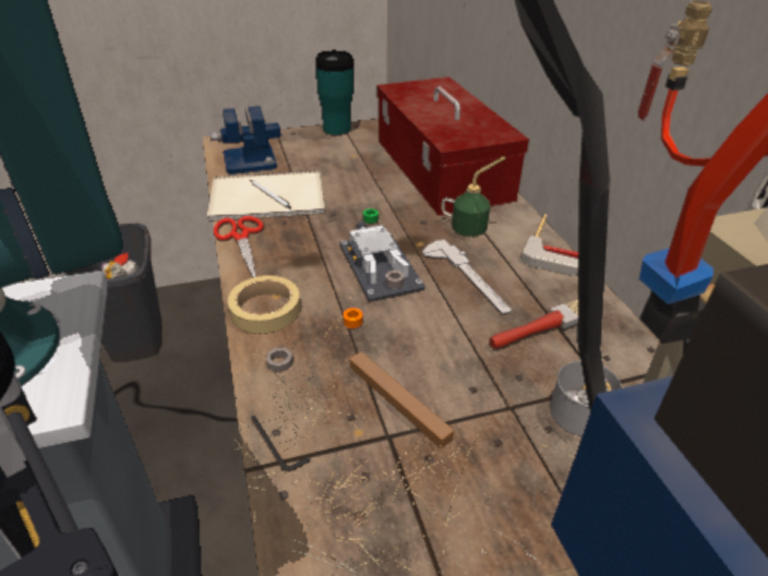

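The top view shows the guide at about (200,182) px with the feed direction to the left (+y), the grey bush at (225,178) on its open right end, and the stick at (316,203). The green, orange and wide rings lie elsewhere. Next I'll zoom in to measure.

Run:
```python
from h import *
p=cams.snapshot("top");save(p,"g1.png",(150,150,250,215),8)
save(p,"s1.png",(270,170,370,235),8)
q=cams.snapshot("side");save(q,"g2.png",(210,135,310,215),8)
for n,pp in (("top",p),("side",q)):
  for nm,z in (("stick_mid",0.019),("guide",0.008)):
    r=cams.outline_of(pp,nm)[0];m=r["region"].astype(np.uint8)
    if nm=="stick_mid" or 1:
        cs=max(cv2.findContours(m,0,2)[0],key=cv2.contourArea)
        P=np.array([atz(pp,c,z)[:2] for c in cs[:,0].astype(float)],np.float32)*1000
        rect=cv2.minAreaRect(P);print(n,nm,rect)
```

```text
top stick_mid ((520.10693359375, -230.79263305664062), (20.779403686523438, 169.6937255859375), 24.364791870117188)
top guide ((577.934814453125, 46.71754837036133), (92.08655548095703, 159.14218139648438), 2.9073421955108643)
side stick_mid ((516.437255859375, -241.13961791992188), (29.858163833618164, 176.94822692871094), 24.34428596496582)
side guide ((575.0945434570312, 52.396018981933594), (92.74700927734375, 191.2378692626953), 2.9906554222106934)
```

View pics/g1.png

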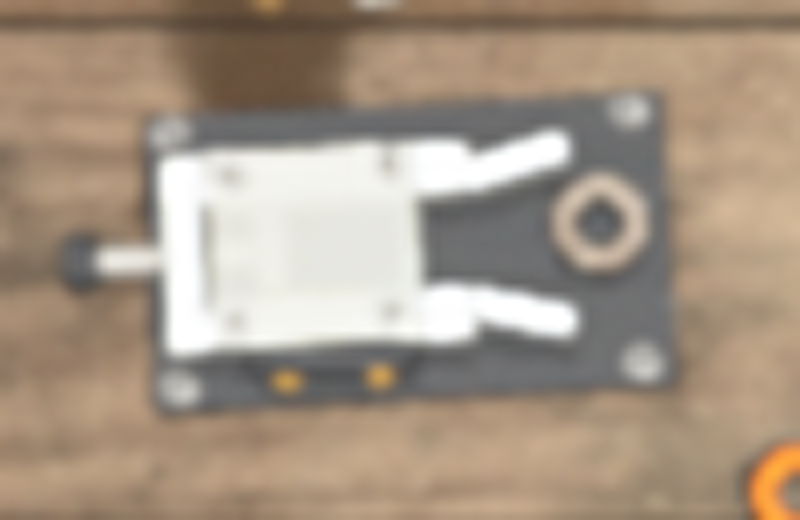

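View pics/g2.png

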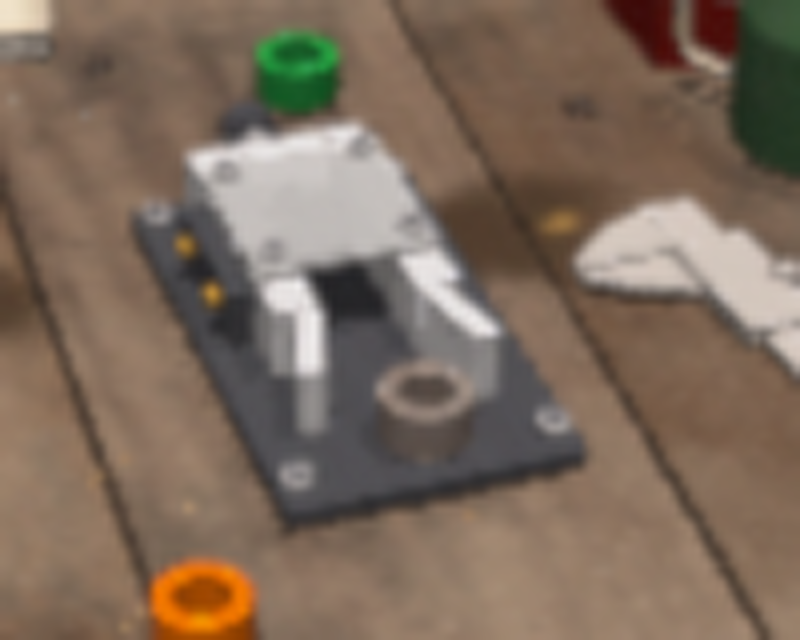

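View pics/s1.png

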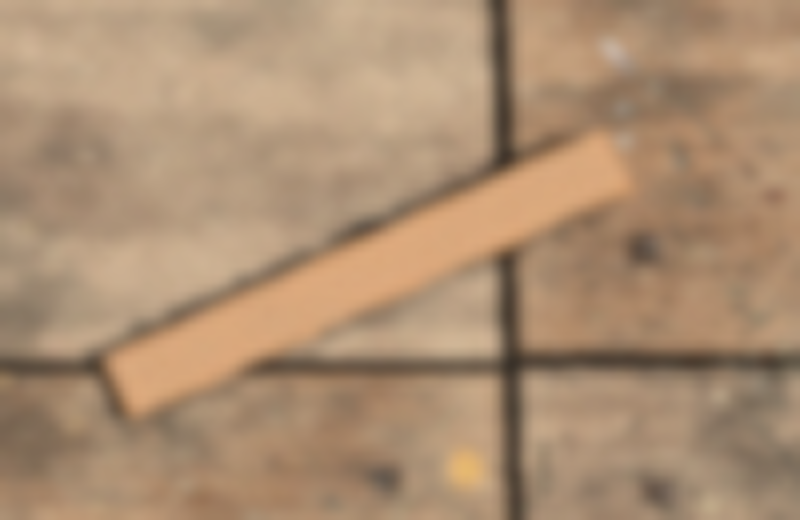

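Run:
```python
from h import *
p=cams.snapshot("top");q=cams.snapshot("side")
def pt(pp,x,y,ox,oy,z): return atz(pp,((x+.5)/8-.5+ox,(y+.5)/8-.5+oy),z)[:2]
A=[(np.array([85,-46]),(145,115)),(np.array([-75,-46]),(662,92)),(np.array([-75,46]),(675,385)),(np.array([85,46]),(155,412))]
def fit(src,dst):
    M,_=cv2.estimateAffinePartial2D(np.array(src,float),np.array(dst,float));print("scale",np.hypot(M[0,0],M[1,0]),"yaw",np.degrees(np.arctan2(M[1,0],M[0,0])),"org",M[:,2]);return M
W=[pt(p,*c,150,150,0.008)*1000 for _,c in A];print(np.round(W,1));M=fit([a for a,_ in A],W)
B=[(np.array([-75,46]),(285,515)),(np.array([-75,-46]),(583,452)),(np.array([85,46]),(138,208))]
W2=[pt(q,*c,210,135,0.008)*1000 for _,c in B];print(np.round(W2,1));fit([a for a,_ in B],W2)
b=pt(p,600,222,150,150,0.024)*1000; b2=pt(q,425,392,210,135,0.024)*1000
print("bush",b,b2)
Mi=cv2.invertAffineTransform(M);
for x in (b,b2): print("in guide",Mi[:,:2]@x+Mi[:,2])
# stick corners top crop
S=[(100,357),(605,130),(633,187),(133,415)]
Ws=np.array([pt(p,*c,270,170,0.019)*1000 for c in S]);print(np.round(Ws,1),Ws.mean(0))
d=(Ws[0]+Ws[3]-Ws[1]-Ws[2])/2;print(np.hypot(*d),np.degrees(np.arctan2(d[1],d[0])))
# colour segment of stick
hsv=cv2.cvtColor(p["frame"],cv2.COLOR_RGB2HSV)
# project guide axis points for check
im=cv2.cvtColor(p["frame"],cv2.COLOR_RGB2BGR)
```

```text
[[620.  126.7]
 [626.9 -31.7]
 [536.2 -35.6]
 [528.5 122. ]]
scale 0.989419212935384 yaw 92.65519761234455 org [578.13040584  40.40591762]
[[534.9 -38.6]
 [624.6 -34.4]
 [530.5 122.7]]
scale 0.9963997156302073 yaw 91.43283176217926 org [578.06641263  38.51977728]
bush [583.99024287 -13.33052874] [582.88049607 -14.93086223]
in guide [-54.52715439  -3.40016235]
in guide [-56.09090608  -2.20482334]
[[ 494.8 -151.3]
 [ 563.1 -306.2]
 [ 545.7 -314.2]
 [ 477.4 -160.9]] [ 520.24818796 -233.15433777]
168.54058640907147 113.9084634683248
```

Guide origin ≈ (0.578, 0.040) with yaw ≈ 92.8°. The bush is at guide x ≈ -55 mm, and the stick centre is at (0.520, -0.232) with yaw ≈ 114.2°. All sizes fit. I'll turn to the stick's yaw first.

```bash
python3 -m crank '[{"twist":-9.95,"grip":0.5},{"twist":-9.95,"grip":0.5},{"twist":-9.95,"grip":0.5},{"twist":-9.95,"grip":0.5},{"twist":-9.95,"grip":0.5},{"twist":-9.95,"grip":0.5},{"twist":-9.95,"grip":0.5},{"twist":-9.95,"grip":0.5},{"twist":-9.95,"grip":0.5},{"grip":0.5}]'
python3 -m crank '[{"tx":1.06,"ty":4.7,"grip":0.5},{"tx":1.06,"ty":4.7,"grip":0.5},{"tx":1.06,"ty":4.7,"grip":0.5},{"tx":1.06,"ty":4.7,"grip":0.5},{"tx":1.06,"ty":4.7,"grip":0.5},{"tx":1.06,"ty":4.7,"grip":0.5},{"tx":1.06,"ty":4.7,"grip":0.5},{"tx":1.06,"ty":4.7,"grip":0.5},{"grip":0.5},{"grip":0.5}]'
```

```text
invalid input at $[0]: expected keys tx, ty, tz, twist, grip
invalid input at $[0]: expected keys tx, ty, tz, twist, grip
```

```bash
python3 -m crank '[{"tx":0,"ty":0,"tz":0,"twist":-9.95,"grip":0.6},{"tx":0,"ty":0,"tz":0,"twist":-9.95,"grip":0.6},{"tx":0,"ty":0,"tz":0,"twist":-9.95,"grip":0.6},{"tx":0,"ty":0,"tz":0,"twist":-9.95,"grip":0.6},{"tx":0,"ty":0,"tz":0,"twist":-9.95,"grip":0.6},{"tx":0,"ty":0,"tz":0,"twist":-9.95,"grip":0.6},{"tx":0,"ty":0,"tz":0,"twist":-9.95,"grip":0.6},{"tx":0,"ty":0,"tz":0,"twist":-9.95,"grip":0.6},{"tx":0,"ty":0,"tz":0,"twist":-9.95,"grip":0.6},{"tx":0,"ty":0,"tz":0,"twist":0,"grip":0.6}]'
python3 -m crank '[{"tx":1.06,"ty":4.7,"tz":0,"twist":0,"grip":0.6},{"tx":1.06,"ty":4.7,"tz":0,"twist":0,"grip":0.6},{"tx":1.06,"ty":4.7,"tz":0,"twist":0,"grip":0.6},{"tx":1.06,"ty":4.7,"tz":0,"twist":0,"grip":0.6},{"tx":1.06,"ty":4.7,"tz":0,"twist":0,"grip":0.6},{"tx":1.06,"ty":4.7,"tz":0,"twist":0,"grip":0.6},{"tx":1.06,"ty":4.7,"tz":0,"twist":0,"grip":0.6},{"tx":1.06,"ty":4.7,"tz":0,"twist":0,"grip":0.6},{"tx":0,"ty":0,"tz":0,"twist":0,"grip":0.6},{"tx":0,"ty":0,"tz":0,"twist":0,"grip":0.6}]'
```

```text
time: 2.35
tool_pos: [0.2292, -0.5, 0.2165]
ee_rot: [3.142, 0.0, 1.991]
wrist_force: [0.6, 0.5, -0.3]
width: 0.0565
time: 3.6
tool_pos: [0.5372, -0.2688, 0.2163]
ee_rot: [-3.141, -0.0, 1.991]
wrist_force: [-0.4, -0.0, 0.2]
width: 0.0564
```

```bash
python3 -m crank '[{"tx":0,"ty":0,"tz":4.5,"twist":0,"grip":0.6},{"tx":0,"ty":0,"tz":4.5,"twist":0,"grip":0.6},{"tx":0,"ty":0,"tz":4.5,"twist":0,"grip":0.6},{"tx":0,"ty":0,"tz":2.5,"twist":0,"grip":0.6},{"tx":0,"ty":0,"tz":0,"twist":0,"grip":0.6}]'
python3 - <<'E'
from h import *
p=cams.snapshot("side");save(p,"d1.png",(200,180,370,310),4.5)
p=cams.snapshot("top");save(p,"d2.png",(260,150,390,250),5)
E
```

```text
time: 4.22
tool_pos: [0.5347, -0.2688, 0.0539]
ee_rot: [-3.138, -0.005, 1.99]
wrist_force: [-0.3, -0.7, 0.6]
width: 0.0564
```

View pics/d1.png

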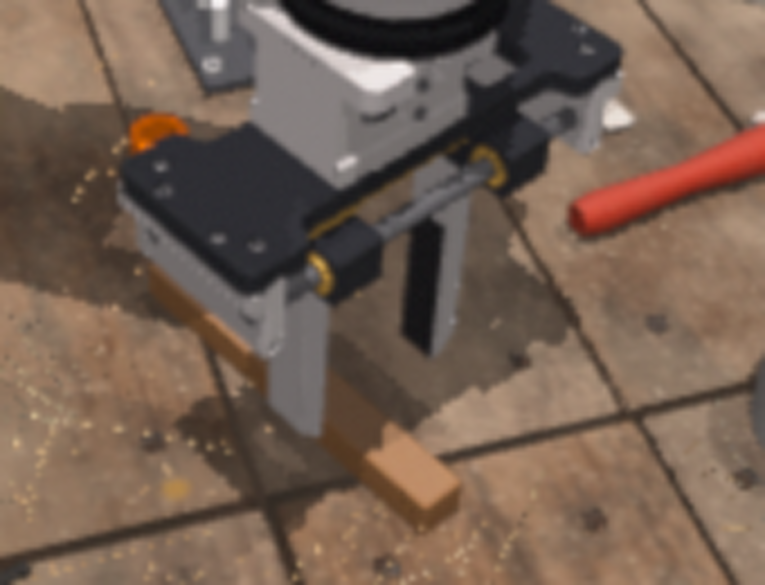

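View pics/d2.png

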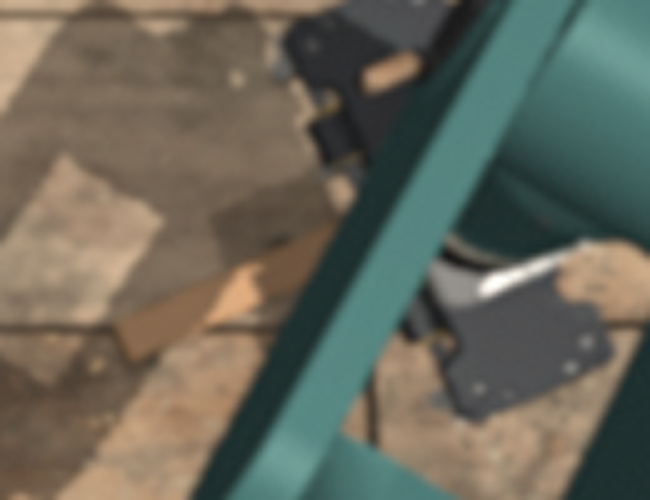

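The fingers straddle the stick's back half.

```bash
python3 -m crank '[{"tx":0,"ty":0,"tz":2,"twist":0,"grip":0.6},{"tx":0,"ty":0,"tz":1,"twist":0,"grip":0.6},{"tx":0,"ty":0,"tz":0,"twist":0,"grip":0.6},{"tx":0,"ty":0,"tz":0,"twist":0,"grip":0.6},{"tx":0,"ty":0,"tz":0,"twist":0,"grip":0.6}]'
```

```text
time: 4.95
tool_pos: [0.538, -0.269, 0.0275]
ee_rot: [3.141, 0.001, 1.993]
wrist_force: [-1.2, -0.1, 0.3]
width: 0.0563
```

```bash
python3 -m crank '[{"tx":0,"ty":0,"tz":0.7,"twist":0,"grip":0.6},{"tx":0,"ty":0,"tz":0.55,"twist":0,"grip":0.6},{"tx":0,"ty":0,"tz":0,"twist":0,"grip":0.6},{"tx":0,"ty":0,"tz":0,"twist":0,"grip":0.6}]'
python3 -m crank '[{"tx":0,"ty":0,"tz":0,"twist":0,"grip":0},{"tx":0,"ty":0,"tz":0,"twist":0,"grip":0},{"tx":0,"ty":0,"tz":0,"twist":0,"grip":0},{"tx":0,"ty":0,"tz":0,"twist":0,"grip":0},{"tx":0,"ty":0,"tz":0,"twist":0,"grip":0},{"tx":0,"ty":0,"tz":0,"twist":0,"grip":0}]'
```

```text
time: 5.45
tool_pos: [0.5375, -0.2687, 0.0139]
ee_rot: [-3.141, -0.0, 1.993]
wrist_force: [-0.1, -0.5, -0.6]
width: 0.0563
time: 6.2
tool_pos: [0.5375, -0.2687, 0.0141]
ee_rot: [-3.142, 0.0, 1.993]
wrist_force: [-0.3, 0.2, 0.7]
width: 0.0205
```

```bash
python3 -m crank '[{"tx":0,"ty":0,"tz":-2,"twist":0,"grip":0},{"tx":0,"ty":0,"tz":-3,"twist":0,"grip":0},{"tx":0,"ty":0,"tz":0,"twist":10.7,"grip":0},{"tx":0,"ty":0,"tz":0,"twist":10.7,"grip":0},{"tx":2.28,"ty":1.39,"tz":0,"twist":0,"grip":0},{"tx":2.28,"ty":1.39,"tz":0,"twist":0,"grip":0},{"tx":2.28,"ty":1.39,"tz":0,"twist":0,"grip":0},{"tx":2.3,"ty":1.39,"tz":0,"twist":0,"grip":0},{"tx":0,"ty":0,"tz":0,"twist":0,"grip":0},{"tx":0,"ty":0,"tz":0,"twist":0,"grip":0}]'
python3 - <<'E'
from h import *
p=cams.snapshot("side");save(p,"e1.png",(200,130,350,250),5)
p=cams.snapshot("top");save(p,"e2.png",(150,130,310,250),5)
E
```

```text
time: 7.45
tool_pos: [0.5882, -0.1752, 0.0638]
ee_rot: [-3.141, 0.001, 1.619]
wrist_force: [0.0, -0.5, -0.1]
width: 0.0209
```

View pics/e1.png

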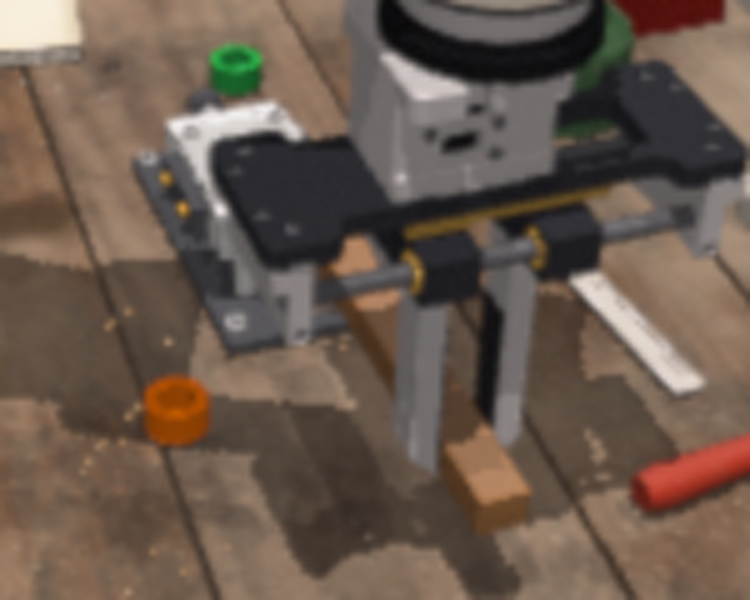

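View pics/e2.png

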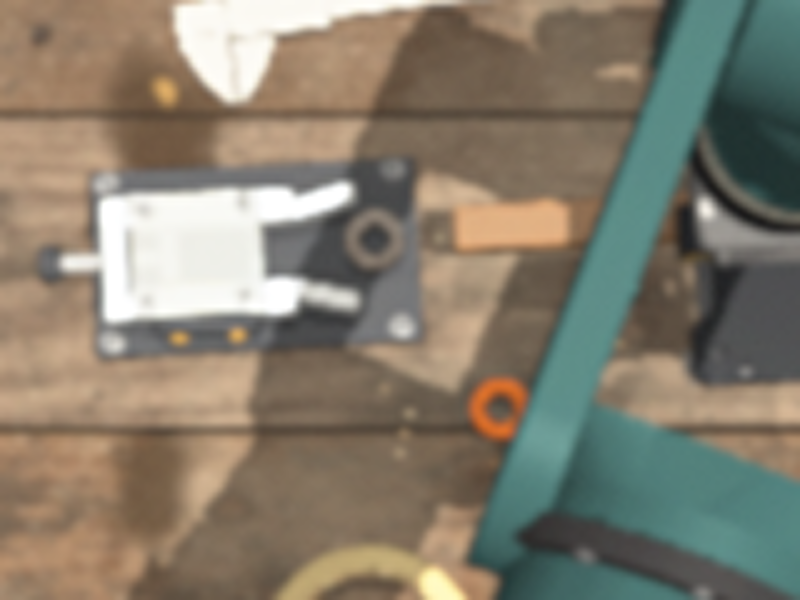

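Run:
```python
from h import *
p=cams.snapshot("top")
th=np.radians(92.8);o=np.array([.5781,.0400]);u=np.array([np.cos(th),np.sin(th)]);v=np.array([-u[1],u[0]])
def g(x,y,z):
    w=atz(p,((x+.5)/5-.5+150,(y+.5)/5-.5+130),z)[:2]-o;return np.round([w@u*1000,w@v*1000],1)
zt=0.0688
for c in [(428,231),(456,228.5),(570,223)]: print("stick",g(*c,zt))
for c in [(456,205),(570,199),(456,252),(570,247)]: print("edge",g(*c,zt))
print("bush",g(374,239,.024))
print("walls: lead tips",g(352,190,.032),g(357,297,.032), g(265,190,.032),g(270,283,.032))
for c in [(92,173),(413,160),(423,340),(98,355)]: print("plate",g(*c,.008))
o2=get_obs();w=o2["tool_pos"][:2]-o;print("tcp",w@u*1000,w@v*1000,np.degrees(o2["ee_rot"]))
```

```text
stick [-79.5   1.5]
stick [-92.4   1. ]
stick [-144.9    1.1]
edge [-93. -10.]
edge [-145.6  -10.1]
edge [-91.8  11.9]
edge [-144.3   12.2]
bush [-53.2  -3.1]
walls: lead tips [-44.  -26.1] [-44.   25.6] [ -2.5 -28.2] [-3.  16.8]
plate [ 83.8 -45.4]
plate [-73.7 -43.9]
plate [-74.1  45.4]
plate [83.7 44.4]
tcp -215.8975741266416 0.5179280050239907 [-1.79985991e+02  1.87142181e-02  9.27013533e+01]
```

Run:
```python
from h import *
p=cams.snapshot("top");save(p,"f.png",(220,155,290,195),11)
```

```text
(no output)
```

View pics/f.png

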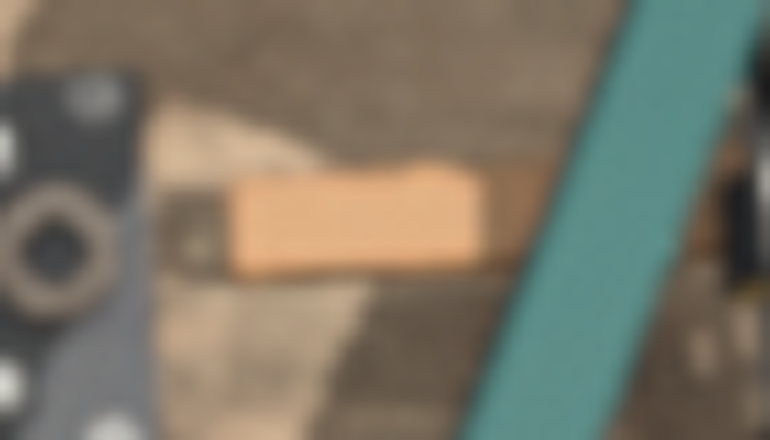

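The stick tip is at guide x ≈ -92, y ≈ +1 and parallel to the channel; the grey patch ahead of it is its shadow. I'll trim 1 mm sideways, lower it, and approach.

```bash
python3 -m crank '[{"tx":0,"ty":0.12,"tz":1.5,"twist":0,"grip":0},{"tx":0,"ty":0,"tz":1.5,"twist":0,"grip":0},{"tx":0,"ty":0,"tz":0.93,"twist":0,"grip":0},{"tx":0,"ty":0,"tz":0,"twist":0,"grip":0},{"tx":0,"ty":0,"tz":0,"twist":0,"grip":0},{"tx":0.5,"ty":0,"tz":0,"twist":0,"grip":0},{"tx":0.5,"ty":0,"tz":0,"twist":0,"grip":0},{"tx":0.5,"ty":0,"tz":0,"twist":0,"grip":0},{"tx":0,"ty":0,"tz":0,"twist":0,"grip":0},{"tx":0,"ty":0,"tz":0,"twist":0,"grip":0}]'
python3 - <<'E'
from h import *
p=cams.snapshot("top");save(p,"i1.png",(160,145,270,225),7)
p=cams.snapshot("side");save(p,"i2.png",(200,130,320,220),6)
E
```

```text
time: 8.9
tool_pos: [0.5891, -0.1596, 0.0247]
ee_rot: [3.142, 0.0, 1.619]
wrist_force: [0.6, -0.6, 0.4]
width: 0.0207
```

View pics/i1.png

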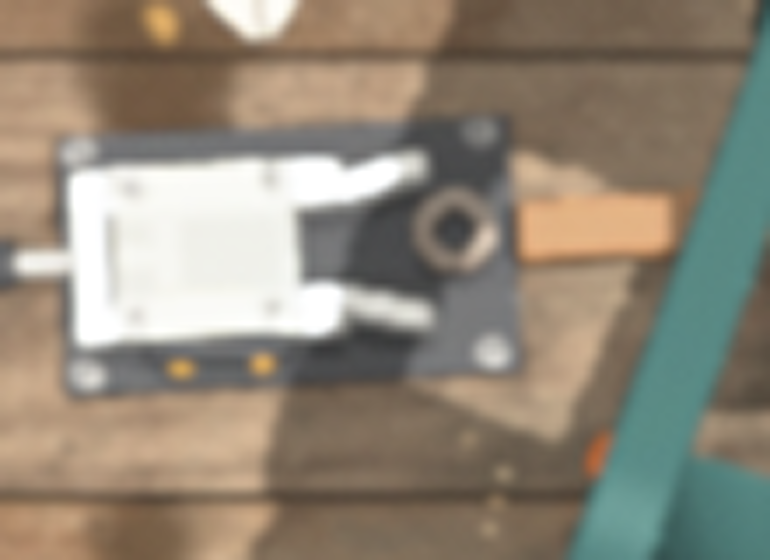

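View pics/i2.png

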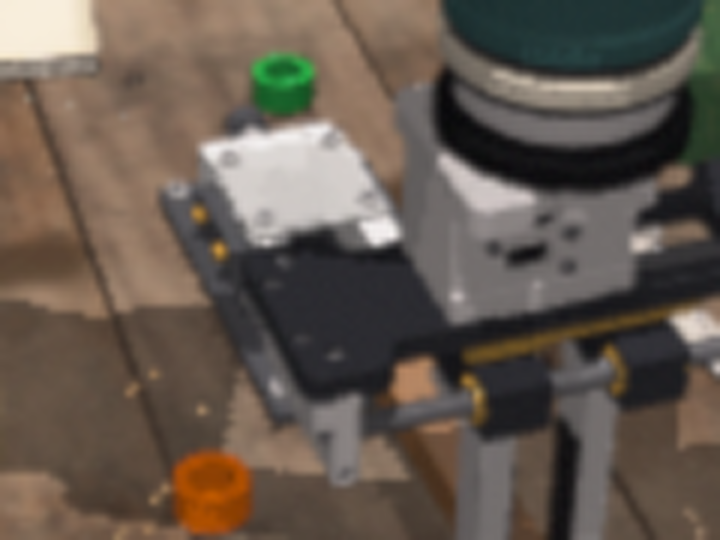

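Run:
```python
from h import *
p=cams.snapshot("top")
th=np.radians(92.8);o=np.array([.5781,.0400]);u=np.array([np.cos(th),np.sin(th)]);v=np.array([-u[1],u[0]])
def g(x,y,z):
    w=atz(p,((x+.5)/7-.5+160,(y+.5)/7-.5+145),z)[:2]-o;return np.round([w@u*1000,w@v*1000],1)
for c in [(518,198),(518,263),(665,191),(665,258)]: print("stick",g(*c,.0295))
print("bush",g(456,229,.024))
for c in [(300,159),(340,157),(340,204),(300,209),(302,283),(342,284),(342,330),(302,340)]: print("wall",g(*c,.032))
for c in [(57,137),(510,118),(521,372),(68,395)]: print("plate",g(*c,.008))
hsv=cv2.cvtColor(p["frame"],cv2.COLOR_RGB2HSV)[165:190,230:262]
m=cv2.inRange(hsv,(5,80,150),(20,255,255));ys,xs=np.nonzero(m)
pts=[]
for x in range(4,22):
    yy=ys[xs==x]
    if len(yy): w=atz(p,(230+x,165+yy.mean()),.0295)[:2]-o;pts.append([round(w@u*1000,1),round(w@v*1000,1),len(yy)])
print(pts[::3])
```

```text
stick [-75.8 -12.1]
stick [-74.7  10.4]
stick [-126.3  -12. ]
stick [-125.    11.2]
bush [-53.9  -3.3]
wall [ -2.1 -29. ]
wall [-15.8 -29. ]
wall [-15.1 -12.7]
wall [ -1.4 -11.7]
wall [-1.  13.8]
wall [-14.6  14.8]
wall [-13.9  30.6]
wall [-0.2 33.3]
plate [ 84.5 -45.6]
plate [-74.3 -44.3]
plate [-73.6  45.6]
plate [83.5 45.4]
[[np.float64(-76.3), np.float64(-2.0), 9], [np.float64(-83.4), np.float64(0.8), 11], [np.float64(-90.8), np.float64(-2.5), 10], [np.float64(-97.9), np.float64(-2.1), 10], [np.float64(-105.1), np.float64(-1.8), 10], [np.float64(-112.3), np.float64(-0.2), 11]]
```

Tip is at x=-75, y≈-0.7, in the middle of the shoe clearance. Now pushing.

```bash
python3 -m crank '[{"tx":0.4,"ty":0,"tz":0,"twist":0,"grip":0},{"tx":0.4,"ty":0,"tz":0,"twist":0,"grip":0},{"tx":0.4,"ty":0,"tz":0,"twist":0,"grip":0},{"tx":0.4,"ty":0,"tz":0,"twist":0,"grip":0},{"tx":0.4,"ty":0,"tz":0,"twist":0,"grip":0},{"tx":0.4,"ty":0,"tz":0,"twist":0,"grip":0},{"tx":0.4,"ty":0,"tz":0,"twist":0,"grip":0},{"tx":0.4,"ty":0,"tz":0,"twist":0,"grip":0},{"tx":0.4,"ty":0,"tz":0,"twist":0,"grip":0},{"tx":0,"ty":0,"tz":0,"twist":0,"grip":0}]'
python3 - <<'E'
from h import *
p=cams.snapshot("top");save(p,"j1.png",(160,145,270,225),7)
E
```

```text
time: 10.3
tool_pos: [0.5873, -0.1232, 0.0247]
ee_rot: [-3.142, -0.0, 1.62]
wrist_force: [-0.0, -0.2, 0.9]
width: 0.0207
```

View pics/j1.png

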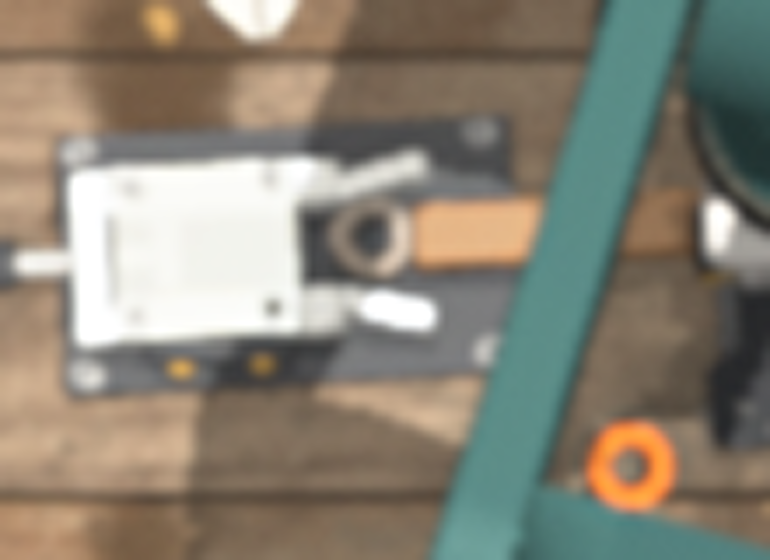

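The bush (at crop px (370,237)) is going into the lead-in with the stick square behind it. I'll continue.

```bash
python3 -m crank '[{"tx":0.3,"ty":0,"tz":0,"twist":0,"grip":0},{"tx":0.3,"ty":0,"tz":0,"twist":0,"grip":0},{"tx":0.3,"ty":0,"tz":0,"twist":0,"grip":0},{"tx":0.3,"ty":0,"tz":0,"twist":0,"grip":0},{"tx":0.3,"ty":0,"tz":0,"twist":0,"grip":0},{"tx":0.3,"ty":0,"tz":0,"twist":0,"grip":0},{"tx":0.3,"ty":0,"tz":0,"twist":0,"grip":0},{"tx":0.3,"ty":0,"tz":0,"twist":0,"grip":0},{"tx":0,"ty":0,"tz":0,"twist":0,"grip":0}]'
python3 - <<'E'
from h import *
p=cams.snapshot("top");save(p,"k1.png",(160,145,270,225),7)
E
```

```text
time: 11.48
tool_pos: [0.5861, -0.0993, 0.0246]
ee_rot: [-3.142, -0.0, 1.62]
wrist_force: [-0.6, -0.0, -0.6]
width: 0.0204
```

View pics/k1.png

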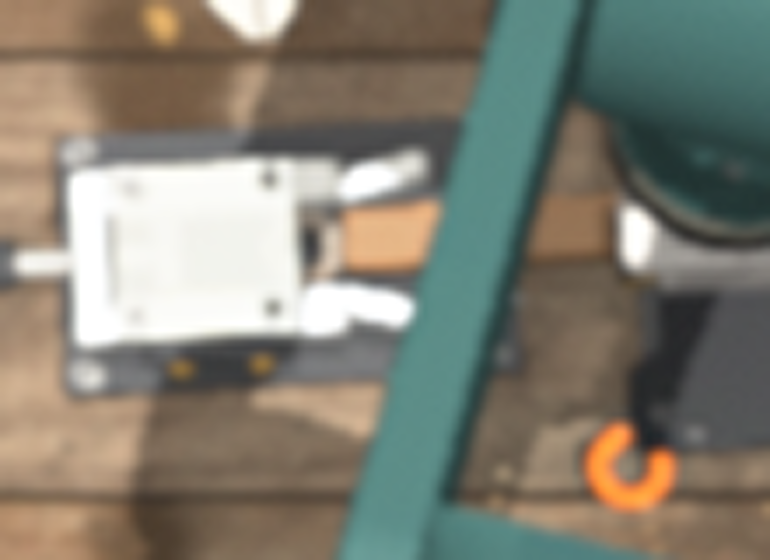

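```bash
python3 -m crank '[{"tx":0.15,"ty":0,"tz":0,"twist":0,"grip":0},{"tx":0.15,"ty":0,"tz":0,"twist":0,"grip":0},{"tx":0.15,"ty":0,"tz":0,"twist":0,"grip":0},{"tx":0.15,"ty":0,"tz":0,"twist":0,"grip":0},{"tx":0.15,"ty":0,"tz":0,"twist":0,"grip":0},{"tx":0.15,"ty":0,"tz":0,"twist":0,"grip":0},{"tx":0,"ty":0,"tz":0,"twist":0,"grip":0}]'
python3 -m crank '[{"tx":0.1,"ty":0,"tz":0,"twist":0,"grip":0},{"tx":0.1,"ty":0,"tz":0,"twist":0,"grip":0},{"tx":0.1,"ty":0,"tz":0,"twist":0,"grip":0},{"tx":0.1,"ty":0,"tz":0,"twist":0,"grip":0}]'
python3 -m crank '[{"tx":0.1,"ty":0,"tz":0,"twist":0,"grip":0},{"tx":0.1,"ty":0,"tz":0,"twist":0,"grip":0},{"tx":0.1,"ty":0,"tz":0,"twist":0,"grip":0},{"tx":0.1,"ty":0,"tz":0,"twist":0,"grip":0}]'
```

```text
time: 12.4
tool_pos: [0.5857, -0.0905, 0.0247]
ee_rot: [3.142, -0.0, 1.619]
wrist_force: [0.5, -0.5, -1.1]
width: 0.0207
time: 12.9
tool_pos: [0.5855, -0.0867, 0.0247]
ee_rot: [-3.142, 0.0, 1.619]
wrist_force: [0.5, 0.4, 0.0]
width: 0.0207
time: 13.4
tool_pos: [0.5858, -0.0833, 0.025]
ee_rot: [3.14, 0.001, 1.619]
wrist_force: [1.8, -2.5, -0.4]
width: 0.0207
```

```bash
for i in 1; do :; done
python3 -m crank '[{"tx":0.1,"ty":0,"tz":0,"twist":0,"grip":0},{"tx":0.1,"ty":0,"tz":0,"twist":0,"grip":0}]'
python3 -m crank '[{"tx":0.1,"ty":0,"tz":0,"twist":0,"grip":0},{"tx":0.1,"ty":0,"tz":0,"twist":0,"grip":0}]'
```

```text
time: 13.65
tool_pos: [0.5857, -0.0822, 0.0252]
ee_rot: [3.14, 0.003, 1.619]
wrist_force: [1.3, -6.3, -0.6]
width: 0.0207
time: 13.9
tool_pos: [0.5857, -0.0815, 0.0253]
ee_rot: [3.14, 0.005, 1.619]
wrist_force: [1.3, -7.6, -0.3]
width: 0.0207
```

```bash
python3 -m crank '[{"tx":0.1,"ty":0,"tz":0,"twist":0,"grip":0},{"tx":0.0,"ty":0,"tz":0,"twist":0,"grip":0}]'
```

```text
time: 14.15
tool_pos: [0.5851, -0.0799, 0.0251]
ee_rot: [-3.142, 0.004, 1.619]
wrist_force: [0.0, -6.7, 0.4]
width: 0.0207
```

Arm compliance is about 2.7 N/mm, so 0.5–1 mm steps are safe.

```bash
python3 -m crank '[{"tx":0.1,"ty":0,"tz":0,"twist":0,"grip":0},{"tx":0.0,"ty":0,"tz":0,"twist":0,"grip":0}]'
python3 -m crank '[{"tx":0.1,"ty":0,"tz":0,"twist":0,"grip":0},{"tx":0.0,"ty":0,"tz":0,"twist":0,"grip":0}]'
python3 -m crank '[{"tx":0.1,"ty":0,"tz":0,"twist":0,"grip":0},{"tx":0.0,"ty":0,"tz":0,"twist":0,"grip":0}]'
```

```text
time: 14.4
tool_pos: [0.5853, -0.0791, 0.0252]
ee_rot: [3.141, 0.005, 1.619]
wrist_force: [0.2, -7.9, 0.8]
width: 0.0205
time: 14.65
tool_pos: [0.5853, -0.0781, 0.0252]
ee_rot: [3.141, 0.004, 1.619]
wrist_force: [0.5, -7.2, 0.1]
width: 0.0208
time: 14.9
tool_pos: [0.5852, -0.077, 0.0252]
ee_rot: [3.141, 0.004, 1.619]
wrist_force: [0.8, -6.6, 0.2]
width: 0.0205
```

```bash
python3 -m crank '[{"tx":0.1,"ty":0,"tz":0,"twist":0,"grip":0},{"tx":0.1,"ty":0,"tz":0,"twist":0,"grip":0},{"tx":0.0,"ty":0,"tz":0,"twist":0,"grip":0}]'
python3 -m crank '[{"tx":0.1,"ty":0,"tz":0,"twist":0,"grip":0},{"tx":0.1,"ty":0,"tz":0,"twist":0,"grip":0},{"tx":0.0,"ty":0,"tz":0,"twist":0,"grip":0}]'
```

```text
time: 15.28
tool_pos: [0.5851, -0.075, 0.0252]
ee_rot: [3.141, 0.004, 1.619]
wrist_force: [1.9, -7.6, -0.3]
width: 0.0206
time: 15.65
tool_pos: [0.585, -0.073, 0.0252]
ee_rot: [3.141, 0.004, 1.619]
wrist_force: [1.3, -6.8, 0.0]
width: 0.0206
```

```bash
python3 -m crank '[{"tx":0.1,"ty":0,"tz":0,"twist":0,"grip":0},{"tx":0.1,"ty":0,"tz":0,"twist":0,"grip":0},{"tx":0.0,"ty":0,"tz":0,"twist":0,"grip":0}]'
python3 -m crank '[{"tx":0.1,"ty":0,"tz":0,"twist":0,"grip":0},{"tx":0.0,"ty":0,"tz":0,"twist":0,"grip":0}]'
```

```text
time: 16.02
tool_pos: [0.5849, -0.071, 0.0252]
ee_rot: [3.141, 0.004, 1.619]
wrist_force: [1.0, -7.6, 0.3]
width: 0.0206
time: 16.27
tool_pos: [0.5849, -0.0701, 0.0252]
ee_rot: [3.141, 0.004, 1.619]
wrist_force: [1.2, -7.0, 0.2]
width: 0.0205
```

```bash
python3 -m crank '[{"tx":0.1,"ty":0,"tz":0,"twist":0,"grip":0},{"tx":0.1,"ty":0,"tz":0,"twist":0,"grip":0},{"tx":0.0,"ty":0,"tz":0,"twist":0,"grip":0}]'
python3 -m crank '[{"tx":0.1,"ty":0,"tz":0,"twist":0,"grip":0},{"tx":0.0,"ty":0,"tz":0,"twist":0,"grip":0}]'
```

```text
time: 16.65
tool_pos: [0.585, -0.0693, 0.0254]
ee_rot: [3.141, 0.007, 1.619]
wrist_force: [2.0, -10.6, -0.1]
width: 0.0206
time: 16.9
tool_pos: [0.585, -0.0692, 0.0256]
ee_rot: [3.14, 0.008, 1.619]
wrist_force: [2.0, -10.8, 1.0]
width: 0.0205
```

Stop felt at TCP y ≈ -0.069: motion ceased and the force is rising above the 7 N drag.

```bash
python3 -m crank '[{"tx":0.1,"ty":0,"tz":0,"twist":0,"grip":0},{"tx":0.0,"ty":0,"tz":0,"twist":0,"grip":0}]'
python3 -m crank '[{"tx":0.08,"ty":0,"tz":0,"twist":0,"grip":0},{"tx":0.0,"ty":0,"tz":0,"twist":0,"grip":0}]'
```

```text
time: 17.15
tool_pos: [0.5851, -0.0691, 0.0258]
ee_rot: [3.14, 0.01, 1.619]
wrist_force: [0.1, -14.3, 0.9]
width: 0.0208
time: 17.4
tool_pos: [0.5852, -0.069, 0.0259]
ee_rot: [3.14, 0.011, 1.618]
wrist_force: [1.3, -14.7, 1.4]
width: 0.0208
```

```bash
python3 -m crank '[{"tx":0.09,"ty":0,"tz":0,"twist":0,"grip":0},{"tx":0.0,"ty":0,"tz":0,"twist":0,"grip":0},{"tx":0.0,"ty":0,"tz":0,"twist":0,"grip":0}]'
python3 -m crank '[{"tx":0.0,"ty":0,"tz":0,"twist":0,"grip":0},{"tx":0.0,"ty":0,"tz":0,"twist":0,"grip":0},{"tx":0.0,"ty":0,"tz":0,"twist":0,"grip":0},{"tx":0.0,"ty":0,"tz":0,"twist":0,"grip":0}]'
```

```text
time: 17.77
tool_pos: [0.5852, -0.0689, 0.0261]
ee_rot: [3.14, 0.013, 1.618]
wrist_force: [0.5, -16.7, 0.9]
width: 0.0209
time: 18.27
tool_pos: [0.5852, -0.0689, 0.0261]
ee_rot: [3.14, 0.013, 1.618]
wrist_force: [0.5, -16.8, 1.2]
width: 0.0206
```

```bash
python3 -m crank '[{"tx":-0.3,"ty":0,"tz":0,"twist":0,"grip":0},{"tx":-0.3,"ty":0,"tz":0,"twist":0,"grip":0},{"tx":-0.6,"ty":0,"tz":0,"twist":0,"grip":0},{"tx":-1.5,"ty":0,"tz":0,"twist":0,"grip":0},{"tx":-1.5,"ty":0,"tz":0,"twist":0,"grip":0},{"tx":-2,"ty":0,"tz":0,"twist":0,"grip":0},{"tx":-2,"ty":0,"tz":0,"twist":0,"grip":0},{"tx":-2,"ty":0,"tz":0,"twist":0,"grip":0},{"tx":-2,"ty":0,"tz":0,"twist":0,"grip":0},{"tx":-2,"ty":0,"tz":0,"twist":0,"grip":0},{"tx":0,"ty":0,"tz":0,"twist":0,"grip":0}]'
python3 - <<'E'
from h import *
p=cams.snapshot("top");save(p,"l1.png",(150,140,310,240),5)
p=cams.snapshot("side");save(p,"l2.png",(200,120,320,220),6)
E
```

```text
time: 19.65
tool_pos: [0.5912, -0.2057, 0.0246]
ee_rot: [3.141, 0.0, 1.617]
wrist_force: [-0.9, -0.6, -0.6]
width: 0.0207
```

View pics/l1.png

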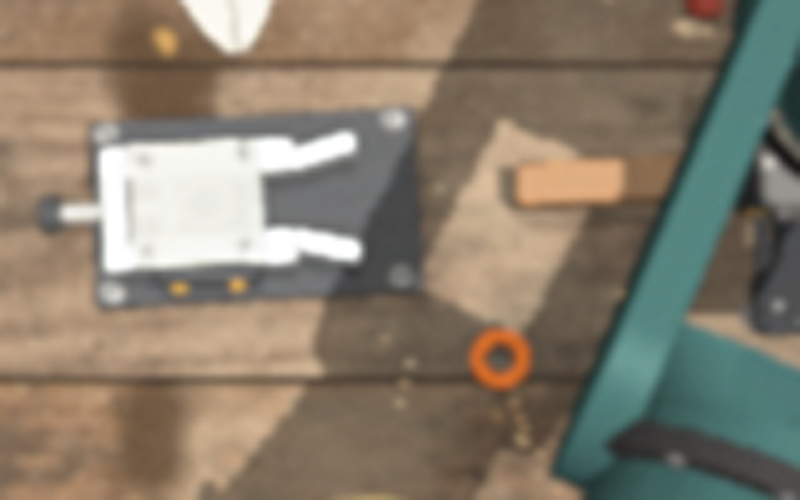

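View pics/l2.png

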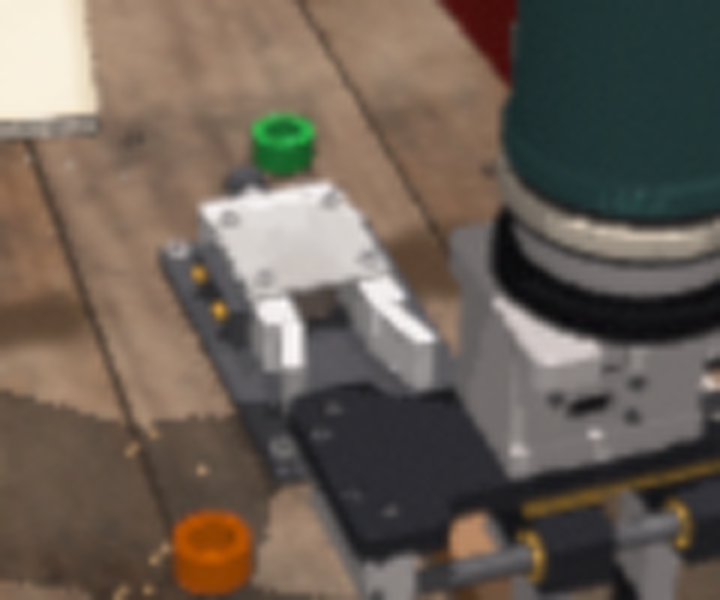

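The stick is out and the bush stays under the guard (a faint ring shows at (205,205)). I'll lay the stick down on the bench further back.

```bash
python3 -m crank '[{"tx":-2,"ty":-1,"tz":0,"twist":0,"grip":0},{"tx":-2,"ty":-1,"tz":0,"twist":0,"grip":0},{"tx":-1.5,"ty":0,"tz":0,"twist":0,"grip":0},{"tx":0,"ty":0,"tz":0,"twist":0,"grip":0},{"tx":0,"ty":0,"tz":0.4,"twist":0,"grip":0},{"tx":0,"ty":0,"tz":0.4,"twist":0,"grip":0},{"tx":0,"ty":0,"tz":0.2,"twist":0,"grip":0},{"tx":0,"ty":0,"tz":0,"twist":0,"grip":0},{"tx":0,"ty":0,"tz":0,"twist":0,"grip":0},{"tx":0,"ty":0,"tz":0,"twist":0,"grip":0}]'
```

```text
time: 21.0
tool_pos: [0.574, -0.2597, 0.0147]
ee_rot: [3.141, 0.0, 1.619]
wrist_force: [0.2, -0.2, -0.5]
width: 0.0208
```

```bash
python3 -m crank '[{"tx":0,"ty":0,"tz":0.06,"twist":0,"grip":0},{"tx":0,"ty":0,"tz":0,"twist":0,"grip":0},{"tx":0,"ty":0,"tz":0,"twist":0,"grip":0.35},{"tx":0,"ty":0,"tz":0,"twist":0,"grip":0.5},{"tx":0,"ty":0,"tz":0,"twist":0,"grip":0.5},{"tx":0,"ty":0,"tz":0,"twist":0,"grip":0.5},{"tx":0,"ty":0,"tz":0,"twist":0,"grip":0.5}]'
python3 -m crank '[{"tx":0,"ty":0,"tz":-1,"twist":0,"grip":0.5},{"tx":0,"ty":0,"tz":-3,"twist":0,"grip":0.5},{"tx":0,"ty":0,"tz":-4,"twist":0,"grip":0.5},{"tx":0,"ty":0,"tz":-5,"twist":0,"grip":0.5},{"tx":-5,"ty":-4,"tz":-3,"twist":0,"grip":0.5},{"tx":-5,"ty":-4,"tz":0,"twist":0,"grip":0.5},{"tx":-5,"ty":-4,"tz":0,"twist":0,"grip":0.5},{"tx":-5,"ty":-4,"tz":0,"twist":0,"grip":0.5},{"tx":0,"ty":0,"tz":0,"twist":0,"grip":0.5},{"tx":0,"ty":0,"tz":0,"twist":0,"grip":0.5}]'
python3 - <<'E'
from h import *
p=cams.snapshot("top");save(p,"m1.png")
save(p,"m3.png",(150,150,250,215),8)
q=cams.snapshot("side");save(q,"m2.png",(160,110,360,260),4)
r=cams.outline_of(p,"stick_mid")[0];m=r["region"].astype(np.uint8)
cs=max(cv2.findContours(m,0,2)[0],key=cv2.contourArea)
P=np.array([atz(p,c,.019)[:2] for c in cs[:,0].astype(float)],np.float32)*1000
print(r["conf"],cv2.minAreaRect(P))
E
```

```text
time: 21.88
tool_pos: [0.5739, -0.2598, 0.0141]
ee_rot: [3.142, 0.0, 1.619]
wrist_force: [0.5, -0.0, -0.5]
width: 0.0473
time: 23.12
tool_pos: [0.431, -0.4574, 0.1712]
ee_rot: [3.141, 0.0, 1.619]
wrist_force: [0.2, 0.2, -0.9]
width: 0.047
0.88 ((571.4100341796875, -217.10269165039062), (22.576435089111328, 173.37913513183594), 3.5120811462402344)
```

View pics/m1.png

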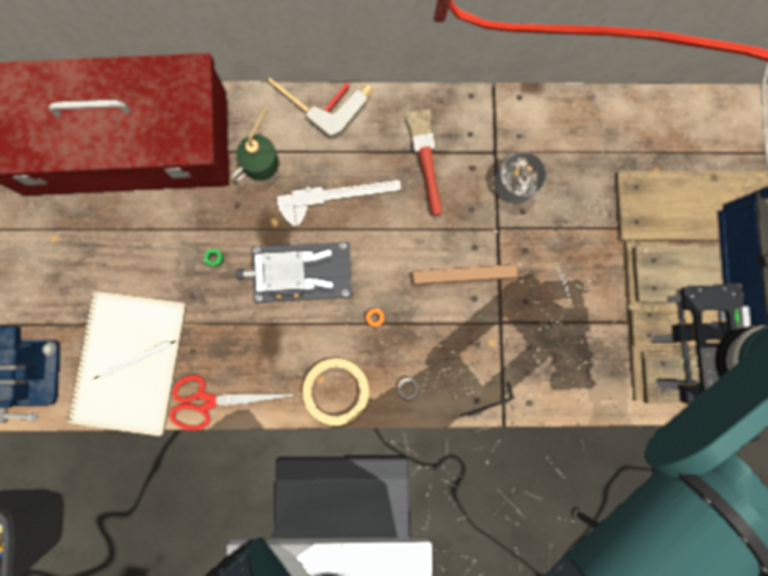

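View pics/m2.png

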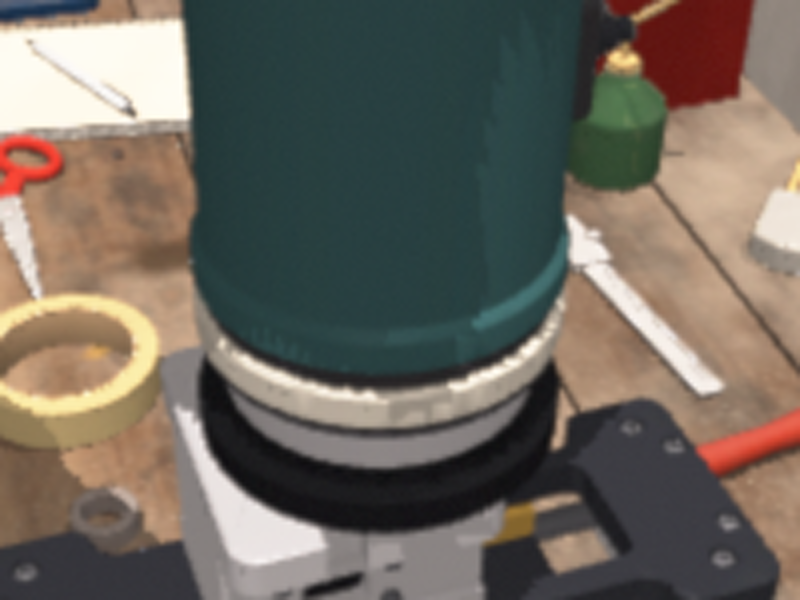

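View pics/m3.png

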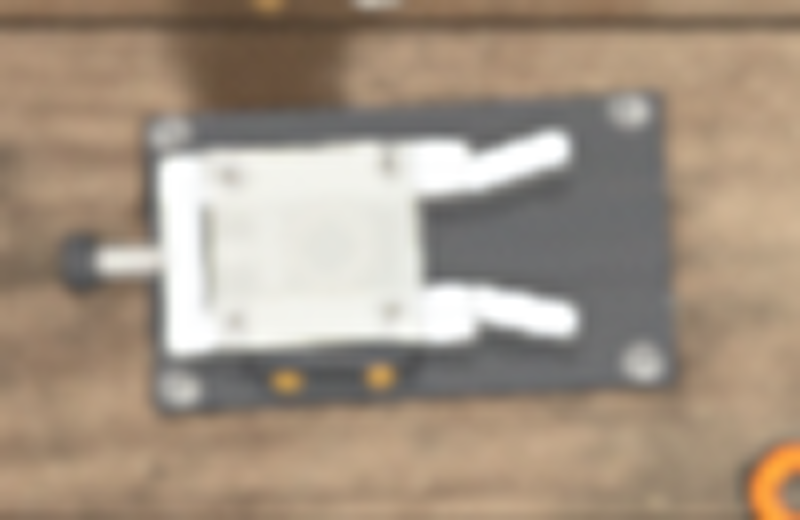

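The stick lies flat, clear of the guide, and the bystanders are unmoved. I'll enhance contrast through the guard to check the bush against the stop.

Run:
```python
from h import *
p=cams.snapshot("top")
im=cv2.cvtColor(p["frame"],cv2.COLOR_RGB2GRAY)[165:197,168:208].astype(float)
im=np.clip((im-205)*255/45,0,255).astype(np.uint8)
cv2.imwrite("pics/n.png",cv2.resize(im,None,fx=16,fy=16,interpolation=cv2.INTER_CUBIC))
```

```text
(no output)
```

View pics/n.png

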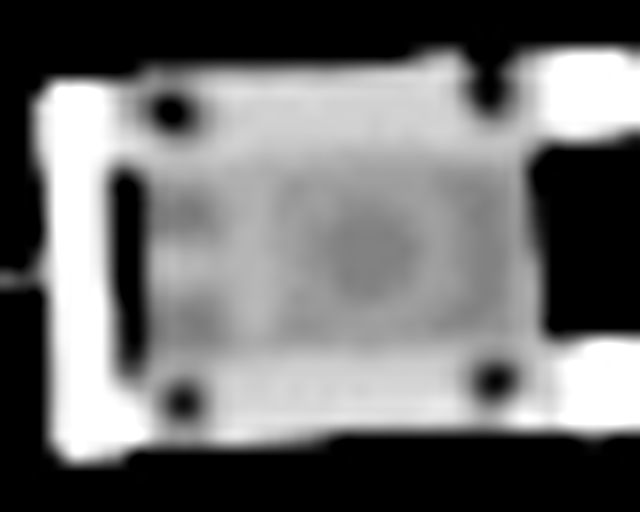

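The bush ring (centre (370,245)) sits right against the lighter stop block (x 225–280), with no gap. Handing in.

```bash
python3 -c "
from bench import ticket
print(ticket.close_job())"
```

```text
the job is handed in; nothing more can be done
None
```

I fed the bush through the channel with the push stick, pressed it home against the stop, and laid the stick flat on the bench. The job is handed in; no verdict was reported.

- **Feeding:** The shoe's drag came to about 7 N. I felt the stop at roughly guide x = 43 mm, where the bush stopped advancing and the force climbed above the drag.
- **Pressing:** I held a total of 16.8 N for more than 0.5 s. That leaves about 10 N net on the stop; the 25 N limit was never approached in the readings, the highest of which was 16.8 N.
- **Stick:** It was drawn out, laid about 100 mm behind the guide's front edge, and released. I then moved the arm clear.
- **Last checks:** The top view through the guard shows the bush touching the stop with no visible gap. The stick lies flat and clear of the guide, and the bystanders look unmoved.
- **Not confirmed:** The arm blocked the side view of the guide and stick, so these last checks rest on the top camera alone. The net force on the stop is inferred from the wrist force minus the drag, not measured directly. The guide yaw from the two cameras also differed by about 1°, and I used 92.8°. The stick ran without any noticeable side force.

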